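Seat the square heatsink in its frame

ROBOT

A 6-joint arm with a two-finger parallel gripper is mounted at the origin on the work surface. World frame = base frame: x ahead of the robot, y to its left, z up, the work surface at z = 0. Lengths are in mm, angles in rad, forces in N, time in s.
With the tool pointing down it reaches from about 350 to 775 mm from the base axis. Payload 7.3 kg.
Tool frame: the origin (TCP) lies on the centre line of the jaws, within the pads' length; the fingertips stand 17 mm ahead of it and the grasp point (between the pads) lies 2 mm behind it; z points along the fingers, y is the line along which they close (so a half turn about z gives the same grasp; the last joint's range is limited). The gripper opens to 92 mm and grips with 3 to 60 N. Pads are 19 mm wide; open, the fingers measure 130 mm over their backs; the gripper's body (75 mm by 190 mm) begins 47 mm behind the grasp point.
Start: joints at [-1.263, 0.342, 1.524, -0, 1.275, -0.146], TCP at [230.175, -471.871, 243.741] pointing down, gripper open.
Joint ranges: [-2.53, 2.53], [-0.77, 2.02], [0.04, 2.7], [-1, 4.14], [0.28, 2.66], [-3.11, 3.11]. Speed limits (rad/s): [2.57, 2.57, 3.14, 3.14, 3.14, 3.14].

INTERFACE

Orientations are given as [roll, pitch, yaw] about the fixed x, y, z axes, in that order (R = Rz(yaw) Ry(pitch) Rx(roll)).
In Python, from plant import bot gives the robot as it stands. The module is installed in compiled form; this text tells all that it offers.
- The arm moves only by the shell command python3 -m pendant 'ROWS'. ROWS is JSON, a list of rows, each a list of 3 entries, a list of its own where there are three numbers: the shift along the world's x, y, z as a fraction of full scale, then the turn, a rotation vector about the world's x, y, z as a fraction of full scale, then the opening, from -1 (shut) to 1 (fully open), so that 0 is half open. In form: [[[tx, ty, tz], [rx, ry, rz], claw], ...]. A call has exactly 10 rows; each row shifts and turns the commanded pose from where the row before left it; what a row does not reach is not made up. Full scale, the value 1, is 30 mm for a shift and 0.12 rad for a turn. A row lasts 1/12 s, in which the tool goes at most 41.7 mm and 7.16 degrees, less where a joint would pass 70% of its speed; a pose out of reach is approached as far as the arm can. A call with a number of a shift or a turn outside -1 to 1 is refused whole. A call with a gripper value outside its range is refused whole. The fingers move at their own pace and stop on an object; the grip force is fixed at half the most. Time passes only in rows, so rows that do not move let the fingers close, or fill a call up. It gives the time, the measured TCP pose, the force, the opening and the grip force at its end, in the units of the state.
- bot.get_obs(): the state, without advancing time (a new reading comes with each control period).
- bot.capture(name): name is "side" or "top" or "wrist"; returns the picture (400x640x3 uint8, blue, green, red); there is no depth.
- bot.camera_params(name): a dict with "fovy" (degrees; the focal length in pixels is half the picture's height over the tangent of half this angle, whatever the lens; pixels are square), "cx", "cy" (the principal point, pixels), "camera_from_world" (4x4, takes a point from world to camera coordinates). Camera axes: x right, y down, z forward; pixel columns grow to the right and rows downward; lengths in mm; the calibration is good to about 2 mm. A picture is of the moment at which its call begins: read the wrist's pose just before it. camera_params takes no time and is no camera call; for the wrist camera it gives the pose at the moment of the call.
- bot.close_job(): hands the job in; it is judged then, once.
The state is a dict: "time": time; "joint_positions": joint angles; "dq": joint speeds; "tau": joint torques, N m; "tool_pos": TCP position; "tcp_rot": TCP orientation; "contact_force": force on the tool from outside, world axes, zero at the start; "moment": the same for the moment, N m; "grip_width": finger opening in mm; "finger_force": force on a finger pad.
Only numpy, scipy, OpenCV 4.12 (cv2) and the standard library are available. Lean on these libraries where they do the work, as an engineer would, in place of code of your own. Each camera call takes 0.05 s, during which the arm holds its last target. There are 200 camera calls.

TASK

Seat the square heatsink in the black square frame on the circuit board: bring it over the frame, turn it until it drops in, and press it down firmly onto the board so that it sits flat and fully home, then let go. Do not let it fall in from above, and leave the long and the round heatsink where they stand.

Things in the scene. Friction and masses are not known exactly. Their poses are not given: they have to be found in the camera images.
- heatsink: Square finned heatsink, plain aluminium, 40 x 40 mm in plan, 45 mm tall, about 0.1 kg, loose on the green bench. All four sides grip as flat faces. Origin: centre of its underside; z up, x and y square to its sides; alike at every quarter turn.
- enclosure: Open cream tray, fixed, walls 30 mm high, with a circuit board (top at 10 mm). On it a black square frame, 63 mm outside, 47 mm inside, top at 20 mm, upper 4 mm bevelled to a 55 mm mouth. Origin: on the bench under the frame's centre; axes square to frame. Heatsink enters within 11 deg of square; home, its underside is at 10 mm. Nearest wall 71 mm from centre, parts on board up to 19 mm.
- long_sink: Bystander: the long heatsink, same plain aluminium with fins, 80 x 30 mm in plan, 45 mm tall, loose on the bench; too long for the frame. Origin at the centre of its underside, x along its length.
- round_sink: Bystander: the round heatsink, same plain aluminium with fins radiating, 56 mm across, 45 mm tall, loose on the bench; too wide for the frame. Origin at the centre of its underside.

How it is judged (in metres and radians):
On the way, in this order (a step that is already met when the one before it is completed fails the run):
1. the square heatsink is brought over the frame, above its mouth (horizontal distance between heatsink and enclosure below 0.03 m and z of heatsink in the frame of enclosure above 0.0175 m), for 0.05 s.
2. it has dropped into the frame and is pressed down onto the board (horizontal distance between heatsink and enclosure below 0.01 m and z of heatsink in the frame of enclosure below 0.013 m and contact force between heatsink and enclosure above 2.5 N), for 0.05 s.
At the end, for the whole second after the job is handed in: The square heatsink stands in the frame: its centre within 10 mm of the frame's centre, its underside on the board to within 2.5 mm, upright within 6 degrees, square to the frame within 15 degrees (any quarter turn), at rest and released (horizontal distance between heatsink and enclosure below 0.01 m and z of heatsink in the frame of enclosure below 0.0125 m and angle between heatsink's own z axis and vertical below 0.1 rad and (angle between the x axis of heatsink and the x axis of enclosure, either way round below 0.26 rad or angle between the x axis of heatsink and the y axis of enclosure, either way round below 0.26 rad) and linear speed of heatsink below 0.02 m/s); the robot touches nothing.
It fails at once if the long heatsink is moved from its place by more than 30 mm (distance of long_sink from where it was at the start of the episode above 0.03 m).
It fails at once if the round heatsink is moved from its place by more than 30 mm (distance of round_sink from where it was at the start of the episode above 0.03 m).
It fails at once if the square heatsink falls into the frame from above (faster than 0.6 m/s at the frame) (horizontal distance between heatsink and enclosure below 0.05 m and z of heatsink in the frame of enclosure below 0.06 m and linear speed of heatsink above 0.6 m/s).
It also fails if it takes over 40 s, if anything falls off the work surface, if the arm or the gripper's body presses on something with over 40 N, if the wrist force passes 120 N, or if a joint passes its speed limit or range.

## Working session

There is one attempt and no reset: what is moved stays moved. The work goes in short steps, Python scripts to look and compute and a shell command to move; the robot and the scene stay as the last step left them, time stands still between calls to the robot, and variables do not carry over. Pictures are saved under pics/ and viewed, at most 10 in all, crops included, and the job is handed in when it is done.

```bash
mkdir -p pics
cat > h.py <<'E'
import numpy as np, cv2
from plant import bot
def ray(cam,u,v,z):
    p=cam; f=200/np.tan(np.radians(p["fovy"])/2)
    T=np.array(p["camera_from_world"]); R=T[:3,:3]; c=-R.T@T[:3,3]
    d=R.T@np.array([(u-p["cx"])/f,(v-p["cy"])/f,1]); return c+d*(z-c[2])/d[2]
def proj(p,X):
    f=200/np.tan(np.radians(p["fovy"])/2); T=np.array(p["camera_from_world"]); q=T[:3,:3]@np.array(X)+T[:3,3]
    return f*q[0]/q[2]+p["cx"],f*q[1]/q[2]+p["cy"]
E
python3 - <<'E'
from h import *
o=bot.get_obs();print(o["time"],o["tool_pos"],o["tcp_rot"],o["grip_width"])
for n in("top","side"):
    p=bot.camera_params(n);T=np.array(p["camera_from_world"]);print(n,p["fovy"],p["cx"],p["cy"],(-T[:3,:3].T@T[:3,3]).round(),T[:3,:3].round(2).tolist())
    cv2.imwrite(f"pics/{n}0.png",bot.capture(n))
E
```

```text
0.0 [ 230.03302586 -471.49003936  243.04784188] [-3.14004665e+00 -1.86112391e-04  4.53803544e-01] 91.92919822530745
top 51.13425679990288 308.55785292583096 204.87867502650423 [421. -35. 720.] [[-0.0, -1.0, -0.02], [-0.99, 0.0, -0.14], [0.14, 0.02, -0.99]]
side 57.66507444422983 317.37819641102107 197.604033083525 [ 353. -385.  563.] [[0.9, -0.44, 0.0], [-0.34, -0.71, -0.62], [0.27, 0.55, -0.79]]
```

View pics/top0.png

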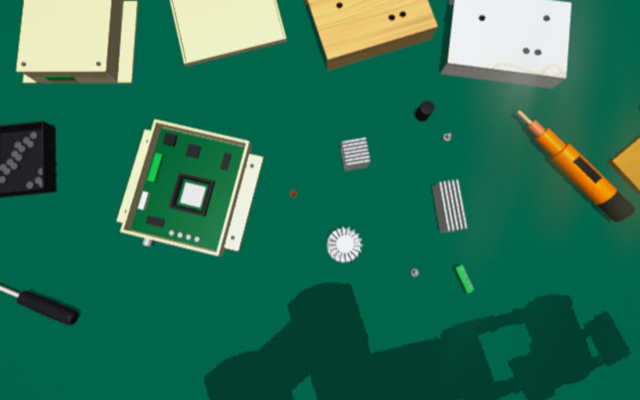

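View pics/side0.png

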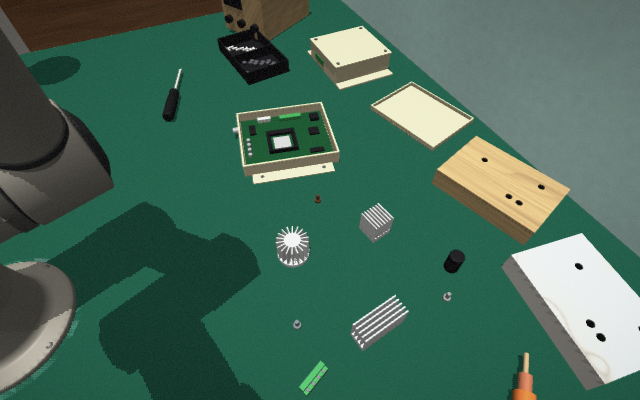

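Top view: the square heatsink is at about (355,153), frame at (193,195), round sink at (344,244), long sink at (450,206). The side view agrees. I'll measure both from contours and check the result on crops.

Run:
```python
from h import *
a=cv2.imread("pics/top0.png");b=cv2.imread("pics/side0.png")
c1=cv2.resize(a[125:180,325:385],None,fx=6.5,fy=6.5,interpolation=cv2.INTER_CUBIC)
c2=cv2.resize(a[165:225,160:225],None,fx=6,fy=6,interpolation=cv2.INTER_CUBIC)
W=np.zeros((360,790,3),np.uint8);W[:357,:390]=c1[:357];W[:360,400:790]=c2[:360,:390];cv2.imwrite("pics/c0.png",W)
P={n:bot.camera_params(n) for n in("top","side")}
def blob(m,seed):
    n,l,s,c=cv2.connectedComponentsWithStats(m.astype(np.uint8));i=min((i for i in range(1,n) if s[i,4]>60),key=lambda i:np.hypot(*(c[i]-seed)))
    return (l==i).astype(np.uint8)
for n,im,s,fs in(("top",a,(355,153),(193,195)),("side",b,(376,222),(282,140))):
    h=cv2.cvtColor(im,cv2.COLOR_BGR2HSV)
    for nm,m,z,sd in(("sink",(h[...,1]<90)&(h[...,2]>60),45,s),("frame",h[...,2]<60,20,fs)):
        k=blob(m,sd);cs=max(cv2.findContours(k,0,2)[0],key=cv2.contourArea)
        q=np.array([ray(P[n],u,v,z)[:2] for u,v in cs[:,0]],np.float32)
        print(n,nm,cv2.boundingRect(cs),np.round(cv2.minAreaRect(q)[0]+cv2.minAreaRect(q)[1],1),round(cv2.minAreaRect(q)[2],1))
```

```text
top sink (340, 137, 31, 34) [604.6 -98.6  51.9  46.1] 9.0
top frame (170, 174, 45, 42) [542.4 178.   64.1  60.5] 76.4
side sink (359, 203, 35, 40) [ 600.1 -111.9   63.2   58.1] 9.8
side frame (266, 128, 33, 26) [541.6 173.   73.1  63.3] 76.6
```

View pics/c0.png

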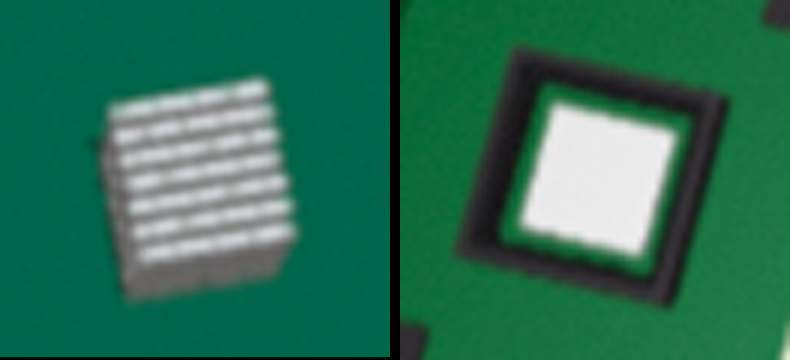

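The crop gives clean corners for both: the heatsink's top face at (108,103),(267,78),(298,238),(135,265), and the frame's outline at (516,46),(729,98),(670,307),(456,256). Now I'll cast these onto their planes.

Run:
```python
from h import *
p=bot.camera_params("top")
for nm,pts,z,s,ox,oy,dx in(("sink",[(108,103),(267,78),(298,238),(135,265)],45,6.5,325,125,0),("frame",[(516,46),(729,98),(670,307),(456,256)],20,6,160,165,400)):
    q=np.array([ray(p,(x-dx+.5)/s-.5+ox,(y+.5)/s-.5+oy,z)[:2] for x,y in pts]);e=np.roll(q,-1,0)-q
    print(nm,q.mean(0).round(1),np.hypot(*e.T).round(1),(np.degrees(np.arctan2(e[:,1],e[:,0]))%90).round(1))
```

```text
sink [ 609.2 -100.1] [41.3 42.7 42.  43. ] [8.8 9.4 9.3 8.4]
frame [542.4 178.2] [63.8 61.8 63.2 62.5] [75.9 76.1 76.5 76.6]
```

Sizes check out: sides about 42 and 63 mm. Sink at (609,-100), yaw 9°; frame at (542,178), yaw -13.7°. Moving above the sink.

```bash
python3 -m pendant '[[[0.9,0.9,0],[0,0,-0.25],1],[[0.9,0.9,0],[0,0,-0.25],1],[[0.9,0.9,0],[0,0,-0.25],1],[[0.9,0.9,0],[0,0,-0.25],1],[[0.9,0.9,0],[0,0,-0.25],1],[[0.9,0.9,0],[0,0,-0.25],1],[[0.9,0.9,0],[0,0,-0.25],1],[[0.9,0.9,0],[0,0,-0.25],1],[[0.9,0.9,0],[0,0,-0.25],1],[[0.9,0.9,0],[0,0,-0.25],1]]'
python3 -m pendant '[[[0.73,0.68,-0.7],[0,0,0],1],[[0.73,0.68,-0.7],[0,0,0],1],[[0.73,0.68,-0.7],[0,0,0],1],[[0.73,0.68,-0.7],[0,0,0],1],[[0.73,0.68,-0.7],[0,0,0],1],[[0,0,0],[0,0,0],1],[[0,0,0],[0,0,0],1],[[0,0,0],[0,0,0],1],[[0,0,0],[0,0,0],1],[[0,0,0],[0,0,0],1]]'
python3 - <<'E'
from h import *
p=bot.camera_params("wrist");i=bot.capture("wrist");np.save("w.npy",p,allow_pickle=True);cv2.imwrite("pics/w1.png",i);print(bot.get_obs()["tcp_rot"])
print([np.round(proj(p,(609+20*a*1,-100+20*b,45))) for a,b in((0,0),(1,1),(1,-1),(-1,-1),(-1,1))])
E
```

```text
time: 0.93
tool_pos: [501.1, -200.1, 243.5]
tcp_rot: [-3.141, 0.001, 0.152]
contact_force: [0.9, -2.0, 0.2]
grip_width: 91.9
finger_force: 0.0
time: 1.77
tool_pos: [609.6, -101.0, 140.0]
tcp_rot: [3.141, -0.002, 0.152]
contact_force: [0.4, -0.4, 0.5]
grip_width: 91.7
finger_force: 0.0
[ 3.14064631e+00 -1.53055596e-03  1.52373685e-01]
[array([315., 207.]), array([294., 179.]), array([344., 187.]), array([335., 233.]), array([288., 226.])]
```

View pics/w1.png

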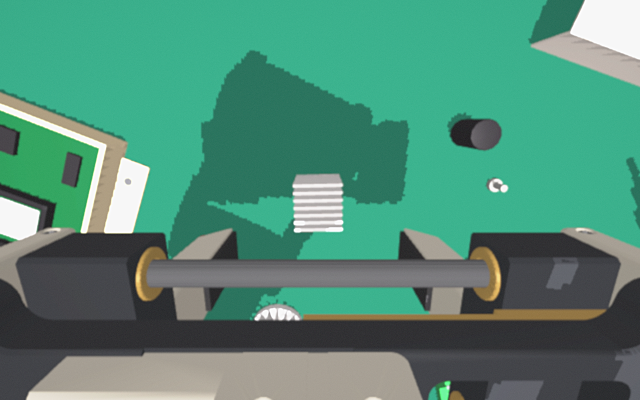

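The sink's top face spans columns 294–343, rows 187–231, square to the jaws and within about 2 mm of prediction. I'll nudge and descend, then grip.

```bash
python3 -m pendant '[[[-0.05,-0.05,-0.6],[0,0,0],1],[[0,0,-0.6],[0,0,0],1],[[0,0,-0.6],[0,0,0],1],[[0,0,-0.6],[0,0,0],1],[[0,0,-0.6],[0,0,0],1],[[0,0,-0.4],[0,0,0],1],[[0,0,-0.2],[0,0,0],1],[[0,0,0],[0,0,0],1],[[0,0,0],[0,0,0],0],[[0,0,0],[0,0,0],-1]]'
python3 -m pendant '[[[0,0,0],[0,0,0],-1],[[0,0,0],[0,0,0],-1],[[0,0,0],[0,0,0],-1],[[0,0,0],[0,0,0],-1],[[0,0,0],[0,0,0],-1],[[0,0,0],[0,0,0],-1],[[0,0,0],[0,0,0],-1],[[0,0,0],[0,0,0],-1],[[0,0,0],[0,0,0],-1],[[0,0,0],[0,0,0],-1]]'
```

```text
time: 2.65
tool_pos: [608.9, -101.7, 32.0]
tcp_rot: [3.141, -0.002, 0.154]
contact_force: [-0.2, 0.4, -0.1]
grip_width: 82.5
finger_force: 0.0
time: 3.48
tool_pos: [608.2, -101.4, 30.8]
tcp_rot: [3.142, -0.0, 0.154]
contact_force: [-0.3, 0.3, 0.6]
grip_width: 39.7
finger_force: 29.9
```

```bash
python3 -m pendant '[[[0,0,0.5],[0,0,0],-1],[[0,0,0.9],[0,0,0],-1],[[0,0,0.9],[0,0,0],-1],[[0,0,0.5],[0,0,0],-1],[[-0.22,0.93,0],[0,0,-0.33],-1],[[-0.22,0.93,0],[0,0,-0.33],-1],[[-0.22,0.93,0],[0,0,-0.33],-1],[[-0.22,0.93,0],[0,0,-0.33],-1],[[-0.22,0.93,0],[0,0,-0.33],-1],[[-0.22,0.93,0],[0,0,-0.33],-1]]'
python3 -m pendant '[[[-0.22,0.93,0],[0,0,-0.33],-1],[[-0.22,0.93,0],[0,0,-0.33],-1],[[-0.22,0.93,0],[0,0,-0.33],-1],[[-0.22,0.93,0],[0,0,-0.33],-1],[[0,0,0],[0,0,0],-1],[[0,0,0],[0,0,0],-1],[[0,0,0],[0,0,0],-1],[[0,0,0],[0,0,0],-1],[[0,0,0],[0,0,0],-1],[[0,0,0],[0,0,0],-1]]'
python3 - <<'E'
from h import *
p=bot.camera_params("wrist");i=bot.capture("wrist");s=bot.capture("side");cv2.imwrite("pics/w2r.png",i);cv2.imwrite("pics/s2r.png",s)
W=np.zeros((600,640,3),np.uint8);W[:300]=i[:300];W[300:]=cv2.resize(s[40:190,180:500],(640,300),interpolation=cv2.INTER_CUBIC);cv2.imwrite("pics/w2.png",W)
c,t=np.array([542.4,178.2]),np.radians(-13.7);R=np.array([[np.cos(t),-np.sin(t)],[np.sin(t),np.cos(t)]])
for k in((1,1),(1,-1),(-1,-1),(-1,1)):print(np.round(proj(p,[*(c+R@np.array(k)*31.5),20])))
o=bot.get_obs()["tool_pos"];T=np.array(p["camera_from_world"]);print((-T[:3,:3].T@T[:3,3]).round(),T[:3,:3].round(2).tolist())
for z in(34,79): 
  for k in((1,1),(1,-1)):print(z,np.round(proj(p,[*(o[:2]+R@np.array(k)*20),z])))
E
```

```text
time: 4.32
tool_pos: [568.0, 67.2, 114.6]
tcp_rot: [3.141, 0.0, -0.086]
contact_force: [-0.1, -0.4, -0.7]
grip_width: 39.9
finger_force: 29.9
time: 5.15
tool_pos: [542.5, 176.6, 114.7]
tcp_rot: [3.141, 0.0, -0.244]
contact_force: [-0.3, -0.4, -1.0]
grip_width: 40.1
finger_force: 29.9
[274. 169.]
[354. 169.]
[352. 243.]
[277. 243.]
[610. 159. 255.] [[-0.24, -0.97, 0.0], [-0.94, 0.23, 0.26], [-0.25, 0.06, -0.97]]
34 [289. 187.]
34 [342. 187.]
79 [282. 203.]
79 [348. 203.]
```

View pics/w2.png

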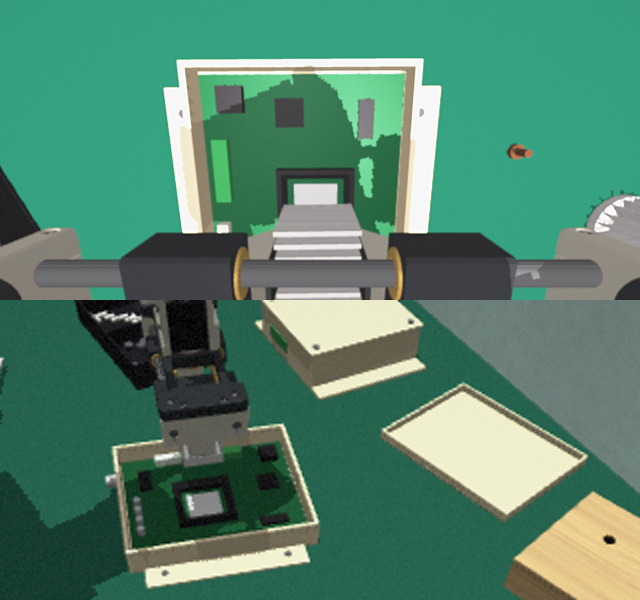

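The wrist view shows the frame's far edge at columns 277–354, row 169 (predicted 274–354, 169). The sink's lower far edge is at row 204, centred near 318. That leaves about 2 mm to correct toward +y. I'll correct it and descend to just above the mouth.

```bash
python3 -m pendant '[[[0.02,0.06,-0.2],[0,0,0],-1],[[0,0,-0.3],[0,0,0],-1],[[0,0,-0.3],[0,0,0],-1],[[0,0,-0.3],[0,0,0],-1],[[0,0,-0.3],[0,0,0],-1],[[0,0,-0.3],[0,0,0],-1],[[0,0,-0.2],[0,0,0],-1],[[0,0,-0.1],[0,0,0],-1],[[0,0,0],[0,0,0],-1],[[0,0,0],[0,0,0],-1]]'
python3 - <<'E'
from h import *
i=bot.capture("wrist");s=bot.capture("side")
W=np.zeros((600,640,3),np.uint8);W[:300]=cv2.resize(i[130:280,160:480],(640,300),interpolation=cv2.INTER_CUBIC);W[300:]=cv2.resize(s[85:185,213:426],(640,300),interpolation=cv2.INTER_CUBIC);cv2.imwrite("pics/w3.png",W)
E
```

```text
time: 6.08
tool_pos: [542.9, 179.5, 54.8]
tcp_rot: [3.142, -0.0, -0.242]
contact_force: [-0.3, -0.5, -0.8]
grip_width: 39.8
finger_force: 29.9
```

View pics/w3.png

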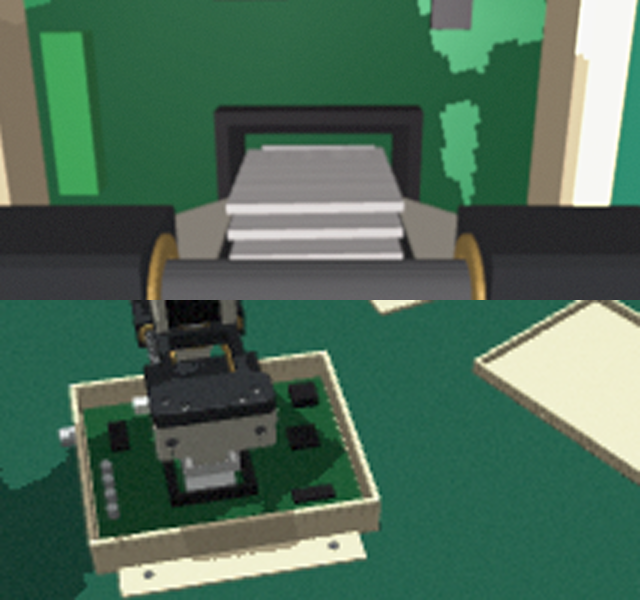

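In the 2x wrist crop, the frame's outer edges are at columns 216–422 (centre 319), while the sink's lower edge spans 246–376 (centre 311). So the sink is about 2.3 mm too far left; fore and aft are good. I'll shift right, then lower slowly.

```bash
python3 -m pendant '[[[-0.02,-0.07,0],[0,0,0],-1],[[0,0,0],[0,0,0],-1],[[0,0,-0.05],[0,0,0],-1],[[0,0,-0.05],[0,0,0],-1],[[0,0,-0.05],[0,0,0],-1],[[0,0,-0.05],[0,0,0],-1],[[0,0,-0.05],[0,0,0],-1],[[0,0,-0.05],[0,0,0],-1],[[0,0,0],[0,0,0],-1],[[0,0,0],[0,0,0],-1]]'
```

```text
time: 7.02
tool_pos: [542.1, 177.3, 45.6]
tcp_rot: [3.141, 0.0, -0.242]
contact_force: [-0.6, 0.0, -0.9]
grip_width: 39.7
finger_force: 29.9
```

It's inside the frame with no contact. Continuing down until it presses.

```bash
python3 -m pendant '[[[0,0,-0.05],[0,0,0],-1],[[0,0,-0.05],[0,0,0],-1],[[0,0,-0.03],[0,0,0],-1],[[0,0,-0.03],[0,0,0],-1],[[0,0,-0.02],[0,0,0],-1],[[0,0,0],[0,0,0],-1],[[0,0,0],[0,0,0],-1],[[0,0,0],[0,0,0],-1],[[0,0,0],[0,0,0],-1],[[0,0,0],[0,0,0],-1]]'
```

```text
time: 7.85
tool_pos: [542.1, 177.3, 40.8]
tcp_rot: [3.142, -0.0, -0.242]
contact_force: [-2.7, -0.7, 5.9]
grip_width: 39.9
finger_force: 29.9
```

```bash
python3 -m pendant '[[[0,0,-0.03],[0,0,0],-1],[[0,0,-0.02],[0,0,0],-1],[[0,0,0],[0,0,0],-1],[[0,0,0],[0,0,0],-1],[[0,0,0],[0,0,0],-1],[[0,0,0],[0,0,0],-1],[[0,0,0],[0,0,0],-1],[[0,0,0],[0,0,0],-1],[[0,0,0],[0,0,0],-1],[[0,0,0],[0,0,0],-1]]'
```

```text
time: 8.68
tool_pos: [542.2, 177.3, 40.7]
tcp_rot: [-3.142, -0.001, -0.242]
contact_force: [-6.8, -1.2, 16.8]
grip_width: 39.6
finger_force: 29.9
```

Firm stop at an underside height of about 9.9 mm with 17 N. Unload, open, and retreat.

```bash
python3 -m pendant '[[[0,0,0.03],[0,0,0],-1],[[0,0,0],[0,0,0],-0.05],[[0,0,0],[0,0,0],0.1],[[0,0,0],[0,0,0],0.3],[[0,0,0],[0,0,0],0.5],[[0,0,0],[0,0,0],0.5],[[0,0,0],[0,0,0],0.5],[[0,0,0],[0,0,0],0.5],[[0,0,0],[0,0,0],0.5],[[0,0,0],[0,0,0],0.5]]'
python3 -m pendant '[[[0,0,0.3],[0,0,0],0.5],[[0,0,0.5],[0,0,0],0.5],[[0,0,0.8],[0,0,0],0.5],[[0,0,0.8],[0,0,0],0.5],[[0,0,0.8],[0,0,0],0.5],[[0,0,0.5],[0,0,0],0.5],[[-0.8,0,0.3],[0,0,0],0.5],[[-0.8,0,0],[0,0,0],0.5],[[0,0,0],[0,0,0],0.5],[[0,0,0],[0,0,0],0.5]]'
python3 - <<'E'
from h import *
i=bot.capture("wrist");s=bot.capture("side")
W=np.zeros((600,640,3),np.uint8);W[:300]=cv2.resize(i[130:280,160:480],(640,300),interpolation=cv2.INTER_CUBIC);W[300:]=cv2.resize(s[85:185,213:426],(640,300),interpolation=cv2.INTER_CUBIC);cv2.imwrite("pics/w4.png",W)
E
```

```text
time: 9.52
tool_pos: [542.2, 177.3, 39.7]
tcp_rot: [3.142, 0.0, -0.242]
contact_force: [-0.2, -0.1, -0.5]
grip_width: 69.1
finger_force: 0.0
time: 10.35
tool_pos: [493.7, 177.5, 160.8]
tcp_rot: [-3.141, -0.001, -0.242]
contact_force: [1.1, -0.1, 0.5]
grip_width: 68.9
finger_force: 0.0
```

View pics/w4.png

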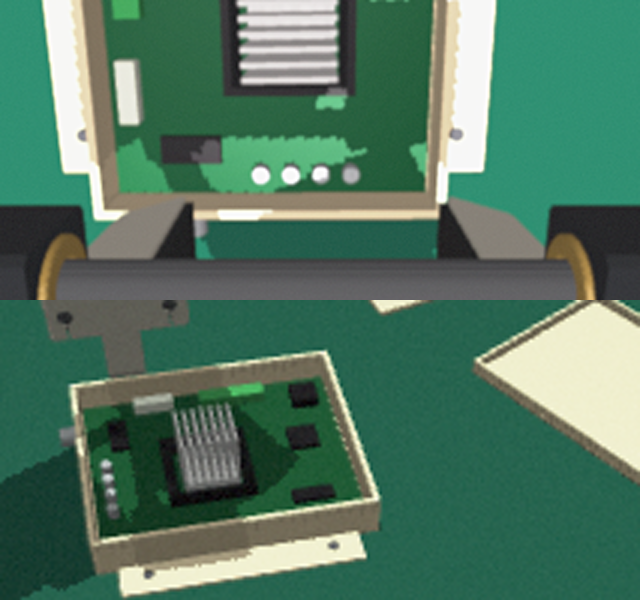

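The sink stands upright and square in the frame (wrist crop about (289,40), side crop about (208,447)), clear of the gripper. Handing in.

```bash
python3 -c "from plant import bot;print(bot.close_job())"
```

```text
the job is handed in; nothing more can be done
None
```

The square heatsink is in the frame, pressed onto the board with about 17 N and released upright and square, and the job was handed in at about 10.5 s; the hand-in returned no verdict.

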